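Hold a bush flush in the hold-down jig

TASK

Stand the plain bush in the cup of the hold-down jig and let go of it, then swing the jig's arm round against its stop so that the plunger is over the bush, and push the plunger's knob down until the top of the bush is flush with the rim of the cup. Finish while still holding the knob down like that, with the bush neither standing proud nor sunk below the rim; leave the flanged bush and the gear where they are.

Things in the scene. Friction and masses are not known exactly. Their poses are not given: they have to be found in the camera images.
- bush: plain grey metal bush, a straight tube 28 mm in diameter, 30 mm tall, 0.06 to 0.13 kg, standing upright on the bench among two other parts. Origin: centre of its underside, z up
- flanged_bush: bystander: pale yellow-brown bush with a flange, 44 mm in diameter, 26 mm tall, origin centre of underside; leave it alone
- gear: bystander: small grey gear, 44 mm in diameter, 17 mm tall, origin centre of underside; leave it alone
- jig: hold-down jig, fixed to the bench: a dark base plate 185 x 74 x 8 mm carries a round steel cup (52 mm outer diameter, 34 mm bore, rim 50 mm above the bench) and, 110 mm from the cup along the jig's +x, a post with the swing arm. Origin: on the bench under the cup's axis; x from the cup to the post, z up
- cup_rim (a point): centre of the cup's mouth, 50 mm above the bench; axes as the jig's. In the bore is a sprung bed, 18 mm below the rim when unloaded: a bush set on it stands 12 mm proud of the rim. Pushed, the bed sinks up to 18 mm (1.8 N to start it, 5.4 N at 12 mm where the bush is flush, 7.2 N at the bottom)
- swing_arm (a joint): angle of the swing arm about the post's axis (110 mm from post axis to plunger axis; arm's top 98 mm above the bench). 0: against its stop, plunger straight over the cup. Grows as the arm swings out to the jig's +y, clockwise seen from above; limit 1.9. Starts at 1.3 to 1.7. Light friction (0.06 N m) keeps it where it is left
- plunger: sprung plunger at the end of the swing arm. Origin: centre of its foot's underside (24 mm disc), 74 mm above the bench when up, 12 mm clear of a bush on the unloaded bed. Black round knob on top, 30 mm in diameter, 25 mm tall, its underside 130 mm above the bench when up. Slides down up to 34 mm, springs back up; takes 2.8 N at the start, 5.2 N at 24 mm, plus the bed's push
- knob_top (a point): centre of the top of the plunger's knob, 155 mm above the bench when up; 131 mm when the foot holds the bush flush (24 mm of travel, of which the first 12 mm are free; about 10 to 11 N in all)
Mind the look-alikes: they are no part of the job. There is more than one size of the bush; the one meant has the size given above.

How it is judged:
On the way, in this order (a step that is already met when the one before it is completed fails the run):
1. the bush stands upright in the cup on its bed, let go (horizontal distance between bush and cup_rim below 0.005 m and z of bush in the frame of cup_rim below -0.014 m and angle between bush's own z axis and vertical below 0.12 rad and contact force between the fingers and bush below 0.1 N), for 0.2 s.
2. the arm is swung against its stop, over the bush (value of joint swing_arm below 0.06 rad), for 0.1 s.
At the end, for the whole second after the job is handed in: The robot is pushing the plunger (over 2 N), whose foot bears on the bush (over 2 N); the bush is upright (within 0.12 rad) in the cup within 5 mm of its axis, its top within 2.5 mm of flush with the rim, at rest and not touched by the robot; the swing arm is within 0.06 rad of its stop (horizontal distance between bush and cup_rim below 0.005 m and z of bush in the frame of cup_rim between -0.0325 and -0.0275 m and angle between bush's own z axis and vertical below 0.12 rad and value of joint swing_arm below 0.06 rad and contact force between plunger and bush above 2 N and contact force between each of the arm, the fingers and bush below 0.1 N and linear speed of bush below 0.01 m/s and contact force between any of the fingers, the arm and plunger above 2 N); the arm keeps its last pose, push and grip.
It fails at once if the flanged bush was moved (over 30 mm) or tipped (distance of flanged_bush from where it was at the start of the episode above 0.03 m or angle between flanged_bush's own z axis and vertical above 0.5 rad).
It fails at once if the gear was moved (over 30 mm) or tipped (distance of gear from where it was at the start of the episode above 0.03 m or angle between gear's own z axis and vertical above 0.5 rad).
It also fails if it takes over 64 s, if anything falls off the work surface, if the arm or the gripper's body presses on something with over 40 N, if the wrist force passes 120 N, or if a joint passes its speed limit or range.

ROBOT

A 6-joint arm with a two-finger parallel gripper is mounted at the origin on a cart in front of the work surface, level with it; the furniture and walls round the work are solid. World frame = base frame: x ahead of the robot, y to its left, z up, the work surface at z = 0. Lengths are in m, angles in rad, forces in N, time in s.
With the tool pointing down it reaches from about 0.35 to 0.925 m from the base axis. Payload 6.4 kg.
Tool frame: the origin (TCP) lies midway between the tips of the shut fingers; the grasp point (between the pads) lies 19 mm behind it (pinch_z is the distance from the TCP to the grasp point, in m); z points along the fingers, y is the line along which they close (so a half turn about z gives the same grasp; the last joint's range is limited). The gripper opens to 85 mm and grips with 20 to 120 N. Pads are 22 mm wide; open, the fingers measure 114 mm over their backs; the gripper's body (76 mm by 85 mm) begins 54 mm behind the grasp point. The pads swing forward as they close: fully open they stand 13 mm farther back than shut.
Start: joints at [0.969, 0.245, 1.558, -0, 1.339, -0.174], TCP at [0.27, 0.591, 0.231] pointing down, gripper open.
Joint ranges: [-3.13, 3.13], [-1.02, 2.26], [0.13, 2.54], [-0.95, 4.09], [0.21, 2.88], [-2.74, 2.74]. Speed limits (rad/s): [2.57, 2.57, 3.14, 3.14, 3.14, 3.14].

INTERFACE

Orientations are given as a 3x3 rotation matrix whose columns are the frame's x, y, z axes.
In Python, from cell import move_to, movel, move_joints, gripper_to, pause, ik, camera, camera_model, Unreachable, job_done, recognise, tip_of, get_time, get_joints, get_qd, get_tau, get_position, get_ee_rot, get_ft_force, get_torque, get_width, get_grasp_force, pinch_z gives the robot as it stands. Calls block until the motion is done:
- move_to(position, orientation): joint-space move of the TCP to a pose.
- movel(position, orientation=None, v=0.15): straight line of the TCP; orientation=None keeps the orientation; v is the mean speed in m/s.
- move_joints(angles): joint-space move.
- gripper_to(opening, f_grip=None): finger opening in m; f_grip is the grip in N (None keeps the last); returns when the fingers have stopped.
- pause(seconds).
- ik(position, orientation): joint angles nearest the present ones, or None.
- camera(name): name is "scene" or "top" or "wrist"; returns the picture (384x512x3 uint8, red, green, blue); there is no depth.
- camera_model(name): a dict with "fov_y" (degrees; the focal length in pixels is half the picture's height over the tangent of half this angle, whatever the lens; pixels are square), "cx", "cy" (the principal point, pixels), "pose" (4x4, takes a point from camera to world coordinates). Camera axes: x right, y down, z forward; pixel columns grow to the right and rows downward; lengths in m; the calibration is good to about 2 mm. A picture is of the moment at which its call begins: read the wrist's pose just before it. camera_model takes no time and is no camera call; for the wrist camera it gives the pose at the moment of the call.
A pose or a line that the arm cannot do raises Unreachable and nothing moves.
- job_done(): hands the job in; it is judged then, once.
Trained networks look in the newest picture that a camera, given by its name, has taken for a name from the list of things; names that differ only in an ending like _2 or _b are one class to them, and where a whole thing is asked for, a point or a joint stands for the part that bears it (a point fixed in the world has none). Each returns a list of dicts, best first, with "p" (0 to 1); they miss things now and then, are a little off and sometimes report something else, mostly with a low value. They report only what shows in the picture. A call takes as long as a camera call. They do not tell look-alikes from the thing itself.
- recognise(camera, thing): "bbox" ([left, top, right, bottom] as shares, 0 to 1, of the picture: columns of its width, rows of its height, round what is visible of it).
- tip_of(camera, thing): "position" ([column, row] as shares, 0 to 1, of the picture: columns of its width, rows of its height: a listed point, or the origin of a listed thing).
Readings, each from a call of its own:
- get_time(): time.
- get_joints(): joint angles.
- get_qd(): joint speeds.
- get_tau(): joint torques, N m.
- get_position(): TCP position.
- get_ee_rot(): TCP orientation.
- get_ft_force(): force on the tool from outside, world axes, zero at the start.
- get_torque(): the same for the moment, N m.
- get_width(): finger opening in m.
- get_grasp_force(): force on a finger pad.
Only numpy, scipy, OpenCV 4.12 (cv2) and the standard library are available. Lean on these libraries where they do the work, as an engineer would, in place of code of your own. Each camera call takes 0.05 s, during which the arm holds its last target. There are 200 camera calls.

## Working session

There is one attempt and no reset: what is moved stays moved. The work goes in short steps, each a Python script; the robot and the scene stay as the last script left them, time stands still between calls to the robot, and variables do not carry over. Pictures are saved under pics/ and viewed, at most 13 in all, crops included, and the job is handed in when it is done.

```bash
mkdir -p pics
cat > h.py <<'E'
import numpy as np, cv2
from cell import *
def ray(name,px,z,model=None):
    m=model or camera_model(name); T=np.array(m["pose"]); f=192/np.tan(np.radians(m["fov_y"])/2)
    d=T[:3,:3]@np.array([(px[0]-m["cx"])/f,(px[1]-m["cy"])/f,1]); o=T[:3,3]
    return o+d*(z-o[2])/d[2]
def proj(name,p,model=None):
    m=model or camera_model(name); T=np.array(m["pose"]); f=192/np.tan(np.radians(m["fov_y"])/2)
    c=T[:3,:3].T@(np.array(p)-T[:3,3]); return np.array([m["cx"]+f*c[0]/c[2],m["cy"]+f*c[1]/c[2]])
def down(yaw): # tool y axis at yaw in world
    y=np.array([np.cos(yaw),np.sin(yaw),0]); z=np.array([0,0,-1.]); return np.column_stack([np.cross(y,z),y,z])
def save(n,img,s=1): cv2.imwrite("pics/"+n,cv2.resize(img[...,::-1],None,fx=s,fy=s,interpolation=cv2.INTER_CUBIC))
E
python3 - <<'E'
from h import *
a=camera("top"); b=camera("scene")
save("both.png",np.hstack([a,b])[:, :],0.78)
save("top.png",a,1.5)
for c in("top","scene"):
  m=camera_model(c);print(c,m["fov_y"],np.round(m["pose"],3).tolist())
  for t in("bush","flanged_bush","gear","cup_rim","plunger","knob_top","jig"):
    print(t,[(round(r["p"],2),np.round(np.array(r["position"])*[512,384],1).tolist()) for r in tip_of(c,t)[:4]])
E
```

```text
top 53.841654063992664 [[0.021, -0.998, 0.06, 0.474], [-1.0, -0.021, 0.002, -0.111], [-0.001, -0.06, -0.998, 0.967], [0.0, 0.0, 0.0, 1.0]]
bush [(0.62, [346.0, 200.9]), (0.58, [322.5, 202.5]), (0.4, [327.0, 223.3])]
flanged_bush [(0.7, [270.2, 234.8])]
gear [(0.74, [285.9, 190.1])]
cup_rim [(0.96, [166.4, 208.3])]
plunger [(0.74, [104.7, 185.4])]
knob_top [(0.64, [91.5, 184.9])]
jig [(0.81, [174.5, 211.1])]
scene 51.93245009877237 [[0.891, -0.248, 0.379, 0.201], [-0.453, -0.448, 0.771, -0.747], [-0.022, -0.859, -0.512, 0.53], [0.0, 0.0, 0.0, 1.0]]
bush [(0.85, [274.6, 290.5]), (0.71, [314.0, 292.7]), (0.56, [300.1, 270.6]), (0.34, [227.2, 250.4])]
flanged_bush [(0.81, [230.1, 247.6])]
gear [(0.57, [290.0, 246.5])]
cup_rim [(0.64, [209.8, 172.8])]
plunger [(0.65, [208.3, 138.7])]
knob_top [(0.61, [200.9, 112.0])]
jig [(0.92, [210.7, 188.8])]
```

View pics/top.png

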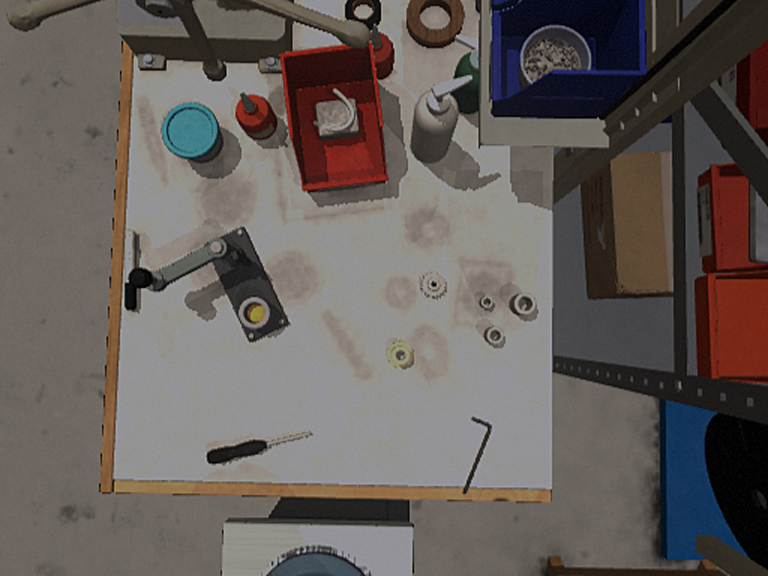

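View pics/both.png

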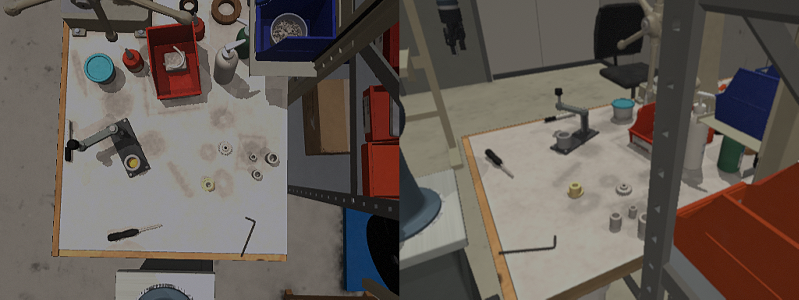

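Run:
```python
from h import *
for n,p,z in(("small",(324,201),.02),("large",(349,203),.03),("mid",(330,223.5),.03),("fl",(267,236),.026),("gear",(289,190),.017),("cup",(170.3,209.3),.05),("post",(145,165.5),.098),("knob",(95,185),.155),("shelfedge",(370,240),0)): print(n,ray("top",p,z).round(3))
m=camera_model("wrist");T=np.array(m["pose"]);R=np.array(get_ee_rot());p=np.array(get_position())
print("cam in tool",(R.T@(T[:3,3]-p)).round(3),(R.T@T[:3,:3]).round(2).tolist(),m["fov_y"],"R",R.round(2).tolist())
movel([0.27,0.591,0.36])
b=ray("top",(330,210),.03); 
t=np.array([b[0]-.02,b[1]+.05,.30]); 
for yaw in(0,np.pi/2,-np.pi/2,np.pi):print(yaw,ik(t,down(yaw)))
```

```text
small [ 0.527 -0.275  0.02 ]
large [ 0.522 -0.336  0.03 ]
mid [ 0.471 -0.289  0.03 ]
fl [ 0.436 -0.134  0.026]
gear [ 0.553 -0.187  0.017]
cup [0.497 0.102 0.05 ]
post [0.596 0.153 0.098]
knob [0.543 0.242 0.155]
shelfedge [ 0.431 -0.397  0.   ]
cam in tool [ 0.067  0.    -0.142] [[-0.0, -0.96, -0.26], [1.0, -0.0, 0.0], [-0.0, -0.26, 0.96]] 69.02222044221669 R [[-0.91, 0.41, 0.0], [0.41, 0.91, 0.0], [-0.0, 0.0, -1.0]]
0 [-6.68327982e-01 -6.64159945e-02  1.76504725e+00 -4.44089210e-16
  1.44296139e+00 -6.68327982e-01]
1.5707963267948966 [-6.68327982e-01 -6.64159945e-02  1.76504725e+00 -4.44089210e-16
  1.44296139e+00 -2.23912431e+00]
-1.5707963267948966 [-6.68327982e-01 -6.64159945e-02  1.76504725e+00 -4.44089210e-16
  1.44296139e+00  9.02468345e-01]
3.141592653589793 [-6.68327982e-01 -6.64159945e-02  1.76504725e+00 -4.44089210e-16
  1.44296139e+00  2.47326467e+00]
```

Run:
```python
from h import *
move_to([0.46,-0.22,.30],down(0))
m=camera_model("wrist");a=camera("wrist");save("w1.png",a,1.5)
np.savez("w1.npz",a=a,pose=m["pose"],cx=m["cx"],cy=m["cy"],fov_y=m["fov_y"])
for t in("bush",):
  for r in recognise("wrist",t)[:5]:
    b=np.array(r["bbox"])*[512,384,512,384]; print(r["p"],b.round(1))
for p in((.527,-.275,.02),(.522,-.336,.03),(.471,-.289,.03)):print(proj("wrist",p,m))
print(get_position(),get_time())
```

```text
0.68 [291.  188.5 307.4 202.6]
0.67 [285.8 217.6 309.6 244.3]
0.61 [255.8 193.9 272.8 217.2]
[299.89175303 197.85089899]
[296.12606163 236.30502256]
[264.39302119 208.28570692]
[ 0.46025565 -0.21959086  0.30003117] 4.8417
```

View pics/w1.png

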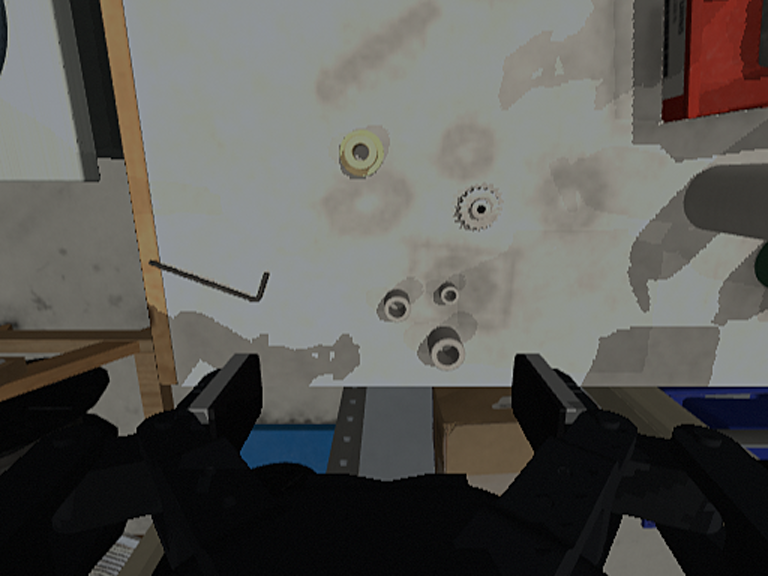

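Run:
```python
from h import *
move_to([0.50,-0.25,.17],down(0))
m=camera_model("wrist");a=camera("wrist")
np.savez("w2.npz",a=a,pose=m["pose"],cx=m["cx"],cy=m["cy"],fov_y=m["fov_y"])
for t in("bush","gear","flanged_bush"):
  for r in recognise("wrist",t)[:5]:
    b=np.array(r["bbox"])*[512,384,512,384]; print(t,r["p"],b.round(1))
for p in((.527,-.275,.02),(.522,-.336,.03),(.471,-.289,.03)):print(proj("wrist",p,m))
c=np.mean([proj("wrist",p,m) for p in((.527,-.275,.02),(.522,-.336,.03),(.471,-.289,.03))],0).astype(int)
x0=max(0,c[0]-95);y0=max(0,c[1]-75);print(x0,y0)
save("w2c.png",a[y0:y0+145,x0:x0+195],4)
```

```text
bush 0.83 [217.4 197.5 245.4 228.4]
bush 0.79 [271.8 190.  291.5 213.6]
gear 0.79 [289.3  98.2 328.4 141.5]
flanged_bush 0.8 [170.3  40.1 216.1  89.1]
[281.73315655 203.70516524]
[276.78026215 258.3322152 ]
[230.22066767 218.90933934]
167 151
```

View pics/w2c.png

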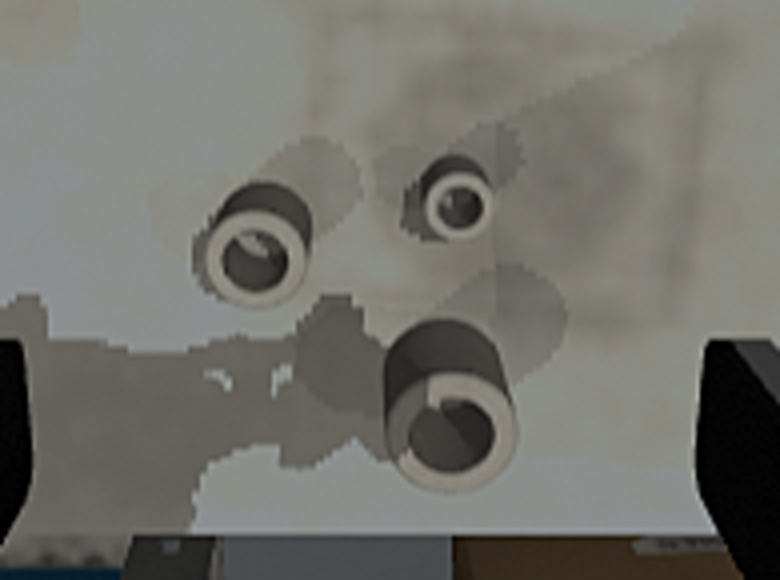

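Run:
```python
from h import *
m=dict(np.load("w2.npz"))
for n,l,r,cy,zs in(("small",424,491,205,(.018,.02,.025)),("mid",204,307,259,(.025,.03)),("large",388,517,432,(.03,.035,.04))):
  for z in zs:
    a,b=[ray("wrist",(167+u/4,151+cy/4),z,m) for u in(l,r)]
    print(n,z,((a+b)/2).round(4),"diam",np.linalg.norm(b-a).round(4))
```

```text
small 0.018 [ 0.5268 -0.2739  0.018 ] diam 0.0185
small 0.02 [ 0.5266 -0.2733  0.02  ] diam 0.0184
small 0.025 [ 0.5261 -0.2718  0.025 ] diam 0.0181
mid 0.025 [ 0.4713 -0.2872  0.025 ] diam 0.0281
mid 0.03 [ 0.4718 -0.2854  0.03  ] diam 0.0276
large 0.03 [ 0.5258 -0.3368  0.03  ] diam 0.0362
large 0.035 [ 0.5253 -0.3341  0.035 ] diam 0.0355
large 0.04 [ 0.5249 -0.3314  0.04  ] diam 0.0349
```

Three bush look-alikes appear in the wrist crop: small at (458,205) with Ø18 mm, middle at (255,259) with Ø28 mm, and large at (452,432) with Ø35 mm. The middle one matches the 28 × 30 mm description, at about (0.472, −0.286). I'll grasp it by its top 11 mm, with the fingers lined up away from the neighbouring bushes.

Run:
```python
from h import *
R=down(np.radians(-70)); p=[.4718,-.2862]
gripper_to(.052,30)
move_to(p+[.10],R); movel(p+[.018],v=.08)
gripper_to(.0,30)
print("w",get_width(),get_grasp_force(),get_position())
movel(p+[.20],v=.2)
print("w",get_width())
c=np.array([.497,.102]); d=np.array([np.sin(np.radians(70)),np.cos(np.radians(70))]) # tool x
move_to(list(c-.065*d)+[.20],R)
m=camera_model("wrist");a=camera("wrist");save("w3.png",a,1.5)
np.savez("w3.npz",a=a,pose=m["pose"],cx=m["cx"],cy=m["cy"],fov_y=m["fov_y"])
for t in("cup_rim","knob_top","plunger"):
  for r in tip_of("wrist",t)[:3]: 
    q=np.array(r["position"])*[512,384]; print(t,r["p"],q.round(1),ray("wrist",q,{"cup_rim":.05,"knob_top":.155,"plunger":.074}[t],m).round(4))
print(proj("wrist",[.497,.102,.05],m),get_width(),get_time(),get_position())
```

```text
w 0.02629654072198889 29.72427560482174 [ 0.47213389 -0.28647802  0.01873861]
w 0.026139636986696066
cup_rim 0.62 [252.5 111.5] [0.5019 0.1089 0.05  ]
[257.34069703 118.66606267] 0.025634097978112044 11.3083 [0.4363038  0.07900939 0.20003982]
```

View pics/w3.png

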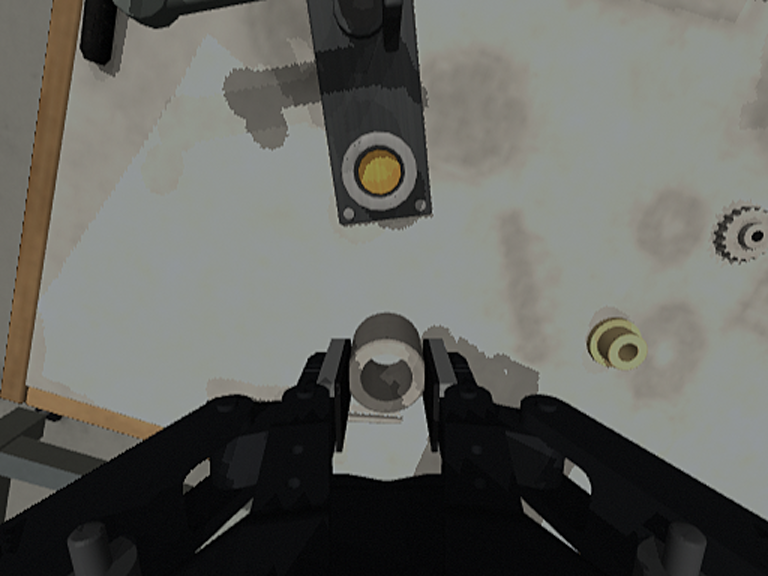

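Run:
```python
from h import *
m=dict(np.load("w3.npz"))
for q in((380/1.5,171.5/1.5),): print("cup",ray("wrist",q,.05,m).round(4))
print("diam",np.linalg.norm(ray("wrist",(342/1.5,114),.05,m)-ray("wrist",(418/1.5,114),.05,m)))
for z in(.2115,):
  print("bush",ray("wrist",(387/1.5,374.5/1.5),z,m).round(4),np.linalg.norm(ray("wrist",(350/1.5,250),z,m)-ray("wrist",(425/1.5,250),z,m)))
for q in((384,228),(324,0)):pass
print(ray("top",(256/1.5,313.5/1.5),.05))
# tool axes
R=np.array(get_ee_rot());print(R.round(3).tolist())
```

```text
cup [0.4996 0.1072 0.05  ]
diam 0.050981159797132435
bush [0.4369 0.0797 0.2115] 0.025628084856496924
[0.49772882 0.10159323 0.05      ]
[[0.94, 0.341, 0.0], [0.341, -0.94, -0.0], [-0.0, 0.0, -1.0]]
```

Run:
```python
from h import *
R=down(np.radians(-70)); d=R[:,0]
c=np.array([.499,.1055,.10])
movel(c-.05*d,v=.15)
pause(.2)
m=camera_model("wrist");a=camera("wrist");save("w4.png",a[40:310,120:400],2.2)
np.savez("w4.npz",a=a,pose=m["pose"],cx=m["cx"],cy=m["cy"],fov_y=m["fov_y"])
for r in tip_of("wrist","cup_rim")[:3]: 
    q=np.array(r["position"])*[512,384]; print(r["p"],q.round(1),ray("wrist",q,.05,m).round(4))
print(get_position(),get_width())
b=camera("top"); save("t2.png",b[170:245,130:220],4)
```

```text
0.67 [254.3 137.6] [0.5015 0.1091 0.05  ]
[0.4524417  0.08835863 0.1007051 ] 0.02589702480548697
```

View pics/w4.png

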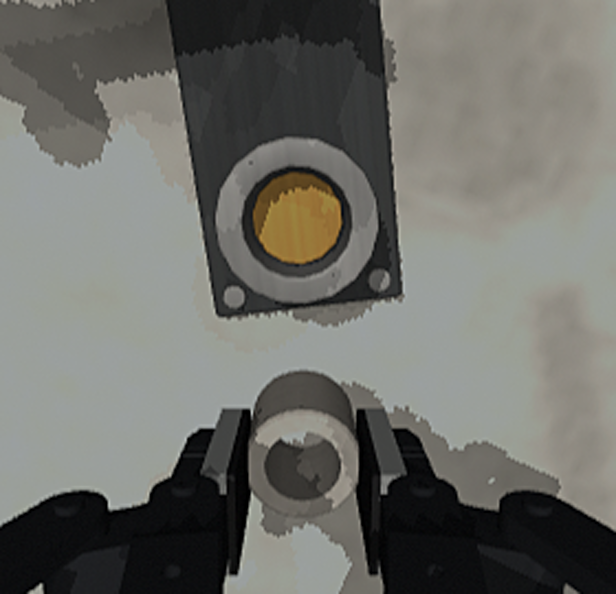

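Run:
```python
from h import *
m=dict(np.load("w4.npz")); f=lambda u,v:(120+u/2.2,40+v/2.2)
c=ray("wrist",f(298,220),.05,m); b=ray("wrist",f(303,462),.112,m)
print("cup",c.round(4),np.linalg.norm(ray("wrist",f(216,220),.05,m)-ray("wrist",f(380,220),.05,m)),"inner c",ray("wrist",f(297,217.5),.05,m).round(4))
print("bush",b.round(4),np.linalg.norm(ray("wrist",f(249,462),.112,m)-ray("wrist",f(357,462),.112,m)),"tcp",get_position())
```

```text
cup [0.5003 0.1078 0.05  ] 0.05079896193840327 inner c [0.5009 0.1083 0.05  ]
bush [0.4528 0.0889 0.112 ] 0.025263010418817917 tcp [0.45228672 0.0883594  0.10050407]
```

Run:
```python
from h import *
p=[.500,.1075]
movel(p+[.085],v=.1); f0=np.array(get_ft_force())
for z in(.068,.064,.060,.056,.0535):
    movel(p+[z],v=.05); f=np.array(get_ft_force())-f0; print(z,f.round(2),np.round(get_position(),4),round(get_width(),4))
    if np.linalg.norm(f)>5: break
b=camera("scene");save("s1.png",b[120:230,150:290],5)
print(get_time())
```

```text
0.068 [ 0.46 -0.3   0.22] [0.4997 0.1074 0.0676] 0.026
0.064 [-0.85 -0.31  0.  ] [0.4999 0.1075 0.0638] 0.0259
0.06 [-0.7   0.04 -0.4 ] [0.4997 0.1075 0.0597] 0.026
0.056 [-0.05 -0.52  0.43] [0.4997 0.1075 0.0556] 0.0265
0.0535 [-0.77 -0.11 -1.21] [0.4999 0.1075 0.0533] 0.0261
14.7167
```

View pics/s1.png

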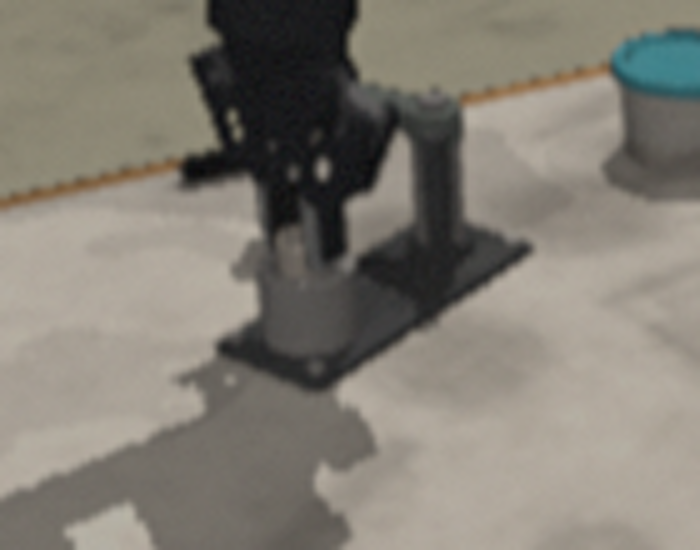

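Run:
```python
from h import *
gripper_to(.05); print(get_width())
movel([.500,.1075,.10],v=.1); 
movel([.43,.13,.26],v=.2)
m=camera_model("wrist");a=camera("wrist")
np.savez("w5.npz",a=a,pose=m["pose"],cx=m["cx"],cy=m["cy"],fov_y=m["fov_y"])
save("w5.png",a[0:260,60:400],2.2)
for t,z in(("cup_rim",.05),("knob_top",.155),("bush",.032)):
  for r in tip_of("wrist",t)[:3]: 
    q=np.array(r["position"])*[512,384]; print(t,r["p"],q.round(1),ray("wrist",q,z,m).round(4))
print(get_time())
```

```text
0.05013725798418158
cup_rim 0.9 [294.9 119.8] [0.5036 0.1095 0.05  ]
knob_top 0.9 [159.3   5. ] [0.5437 0.2526 0.155 ]
bush 0.7 [293.2 124.9] [0.4976 0.1069 0.032 ]
16.925
```

View pics/w5.png

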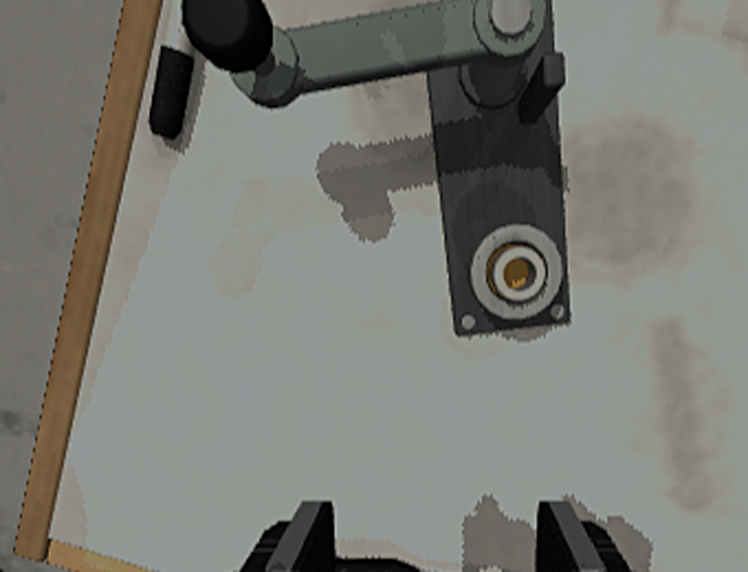

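Run:
```python
from h import *
m=dict(np.load("w5.npz")); f=lambda u,v:(60+u/2.2,v/2.2)
c=np.array([.5003,.1078])
print("cup",ray("wrist",f(516.5,271),.05,m).round(4))
print("bush",ray("wrist",f(519,273),.062,m).round(4))
# base plate edge: left (432,75)->(456,335), right (568,322)<-(557,110) at z .008
e=[ray("wrist",f(*q),.008,m) for q in((432,75),(456,335),(562,180),(570,318))]
for a,b in((e[0],e[1]),(e[2],e[3])): print("yaw",np.degrees(np.arctan2(*(a-b)[1::-1])))
for z in(.098,.105):print("post",z,ray("wrist",f(512,14),z,m).round(4))
k=ray("wrist",f(228,29),.155,m); print("knob",k.round(4), np.linalg.norm(ray("wrist",f(183,29),.155,m)-ray("wrist",f(273,29),.155,m)))
print("cap of rod end",ray("wrist",f(268,70),.098,m).round(4))
```

```text
cup [0.4999 0.1081 0.05  ]
bush [0.4991 0.108  0.062 ]
yaw 25.800906550898826
yaw 26.649270613618857
post 0.098 [0.5979 0.1564 0.098 ]
post 0.105 [0.5954 0.1564 0.105 ]
knob [0.5395 0.248  0.155 ] 0.03169614400325292
cap of rod end [0.5411 0.2494 0.098 ]
```

Run:
```python
from h import *
post=np.array([.599,.1564]); r=.1095
def pose(deg,z): 
    a=np.radians(deg); return list(post+r*np.array([np.cos(a),np.sin(a)]))+[z], down(a-np.pi/2)
gripper_to(.055)
p,R=pose(122.5,.23); move_to(p,R)
movel(pose(122.5,.133)[0],v=.12)
gripper_to(.037)
f0=np.array(get_ft_force())
print(get_width(),get_position(),f0)
for d in list(np.arange(132,206,10.5))+[206.2,208,209.5]:
    p,R=pose(d,.133); movel(p,R,v=.09)
    f=np.array(get_ft_force())-f0; print(round(d,1),f.round(1),np.round(get_position()[:2],4))
    if np.linalg.norm(f)>12: break
b=camera("scene");save("s2.png",b[90:230,150:290],4)
for r_ in tip_of("scene","knob_top")[:2]: q=np.array(r_["position"])*[512,384]; print(r_["p"],q,ray("scene",q,.155))
print(get_time())
```

```text
0.03682536698669389 [0.54055709 0.2488715  0.13362258] [1.02217012 0.3234601  1.11007129]
132.0 [-1.3 -0.  -0.5] [0.5257 0.2378]
142.5 [-1.2 -0.1 -1.4] [0.5126 0.2232]
153.0 [-2.   0.4 -1.2] [0.5019 0.2064]
163.5 [-1.3 -0.3 -0.6] [0.4945 0.1879]
174.0 [-0.8 -1.5 -0.5] [0.4905 0.1682]
184.5 [-0.3 -0.6 -0.6] [0.4901 0.1482]
195.0 [-2.  -0.6 -1. ] [0.4933 0.1285]
205.5 [-1.7 -0.5 -0.7] [0.5001 0.1097]
206.2 [-0.3  0.6 -2.1] [0.5006 0.1085]
208 [-1.3  0.1 -1.1] [0.5022 0.1051]
209.5 [-3.9  9.5  0.1] [0.5028 0.1047]
0.62 [207.5136 137.2032] [0.49162297 0.08759781 0.155     ]
23.6667
```

View pics/s2.png

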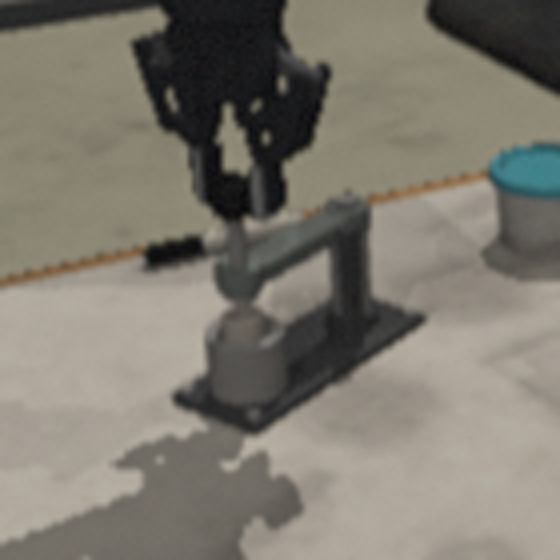

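Run:
```python
from h import *
p=np.array(get_position()); movel([.5018,.1062,.1335],v=.05)
movel([.5015,.107,.185],v=.12); gripper_to(0.0,20)
c=[.5005,.1078]
movel(c+[.165],v=.1); f0=np.array(get_ft_force()); print("w",get_width(),f0.round(2))
for z in(.156,.150,.143,.137,.133,.131):
    movel(c+[z],v=.05); pause(.15); print(z,(np.array(get_ft_force())-f0).round(2),np.round(get_position(),4))
pause(.3)
b=camera("scene");save("s3.png",b[90:230,150:290],4)
print(get_time(),get_position(),(np.array(get_ft_force())-f0).round(2))
```

```text
w 0.0002870698979055388 [-0.13 -0.87  0.61]
0.156 [0.49 0.3  0.2 ] [0.5007 0.1078 0.1562]
0.15 [1.56 1.64 3.34] [0.501  0.1079 0.1505]
0.143 [1.9  0.89 3.94] [0.5007 0.1078 0.1433]
0.137 [-0.36  1.69  5.8 ] [0.5008 0.1078 0.1377]
0.133 [0.46 1.09 7.37] [0.5009 0.1078 0.1339]
0.131 [-0.81 -0.03  7.33] [0.5009 0.1077 0.132 ]
28.2 [0.50085222 0.10774498 0.13205988] [-0.86  1.22  8.02]
```

View pics/s3.png

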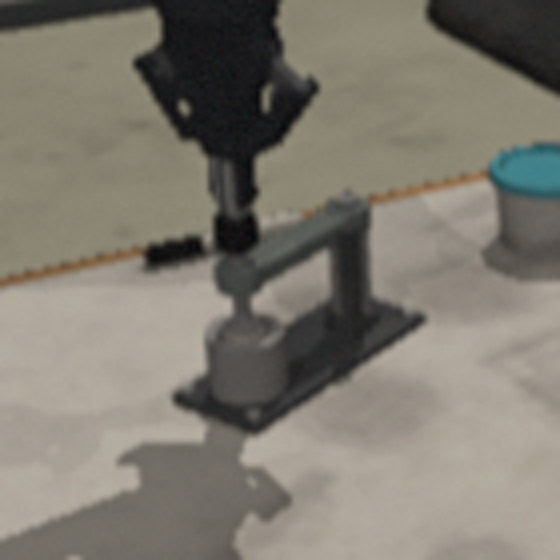

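Run:
```python
from h import *
movel([.5005,.1078,.130],v=.03)
F=[]
for i in range(25): pause(.04); F.append(get_ft_force())
print(np.mean(F,0).round(2),np.std(F,0).round(2),get_position(),np.round(get_qd(),3).max(),get_time())
b=camera("scene");m=camera_model("scene")
print([proj("scene",[.5003,.1078,z],m).round(1) for z in(.05,.062,.155,.131)])
save("s4.png",b[140:190,185:235],11)
```

```text
[-1.4   0.02  9.08] [0.58 0.43 0.48] [0.50084547 0.1077267  0.13109394] 0.002 29.4917
[array([211.1, 171.5]), array([210.8, 167.3]), array([207.8, 133.6]), array([208.6, 142.6])]
```

View pics/s4.png

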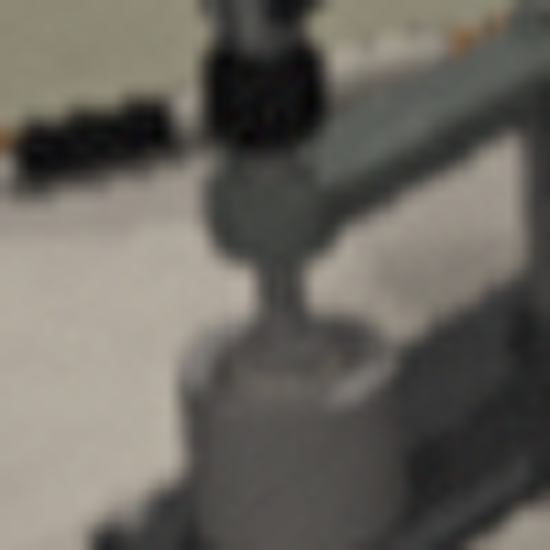

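The knob is at z = 0.1311, the push is about 9 N, and the bush top looks level with the rim. I'm handing the job in.

```bash
python3 -c "
from cell import *
print(job_done())"
```

```text
the job is handed in; nothing more can be done
None
```

I handed the job in at about 29.5 s, with the plain bush in the cup, the arm against its stop and the knob held at 131 mm with about 9 N; the last picture shows the bush about level with the rim, but no verdict came back.

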